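# Fit a filter cartridge and hold the housing cover down on its dowels

### The job

Set the clean white filter cartridge, knob up, into the bore of the aluminium filter housing in the vise and, still holding it by its knob, push it all the way down until the spring under it is fully compressed, pause a moment, then let it rise again. Then fit the aluminium cover over it onto the housing's two dowels, hose stub pointing the same way as the housing's port, and push it down against the spring until it sits flush on the flange. Finish there, still gripping the cover and pressing it firmly home, ready for its bolts; leave the used cartridge, the spray can, the bolt bowl, the wrench and the socket where they are.

Things in the scene. Friction and masses are not known exactly. Their poses are not given: they have to be found in the camera images.
- housing: Cast aluminium filter housing, fixed upright in a blue vise. Origin: centre of its flange face (flat top, 140 mm above the bench), z up. Flange 84 (x) by 108 (y) by 14 mm; round body below, 70 mm across, to the vise jaws 68 mm under the face. Round bore 55 mm across. Port stub to +x, 20 mm across, axis 36 mm under the face, end 67 mm from the bore axis. Two dowels stand on the flange.
- dowel_a (a point): Foot of dowel A, on the flange face at (26, 40, 0) mm in the housing's frame. Dowel: steel, upright, 8 mm in diameter, 13.5 mm tall, the top 3.5 mm tapering to 4.4 mm.
- dowel_b (a point): Foot of dowel B, on the flange face at (-26, -34, 0) mm in the housing's frame; same size as A. As the dowels are not placed alike, the cover fits only one way round.
- seat (a joint): Spring seat, a steel disc in the bore that carries the cartridge: 0 = fully up, grows as it is pushed down, to the hard stop at 0.009 m. The spring pushes up with about 3 N at 0 and 13 N at 0.009. With the cartridge in and the cover flush it stands at 0.007 (about 11 N), so a steady push of 12 to 20 N keeps the cover firmly home.
- seat_top (a point): Centre of the seat's upper face, on the bore axis, 59 mm below the flange face when fully up.
- cartridge: The new filter cartridge: white end caps, yellow pleats; loose, upright. Origin: centre of its underside, z up. Body 50 mm in diameter, 66 mm high; on top a round white pull knob 24 mm in diameter, 30 mm high (its top 96 mm above the origin). About 0.12 kg. Stood on the seat, the body's top is about 7 mm above the flange face; with the seat fully down, 2 mm below it.
- cover: Aluminium cover, loose, mating face down; origin: centre of that face, z up. Flange 84 (x) by 108 (y) by 14 mm. Grip the neck, 44 by 44 mm, 14 to 54 mm above the origin, by its +y and -y faces (vent screw on top to 58 mm). Hose stub on the neck's +x face, 18 mm across, 54 mm out. 0.35 kg. The spring lifts it off the flange unless pressed. Fitted flush, its frame coincides with the housing's.
- hole_a (a point): Centre, in the mating face, of the through hole for dowel A, 10.5 mm in diameter: at (26, 40, 0) mm in the cover's frame. Between the holes the underside has an opening 32 by 32 mm, 48 mm deep, that takes the cartridge's knob.
- hole_b (a point): Centre, in the mating face, of the through hole for dowel B, 10.5 mm in diameter: at (-26, -34, 0) mm in the cover's frame.
- used_cartridge: The old used cartridge, same size and shape as the new one but black end caps and dark brown pleats; stands upright on the bench. Origin: centre of its underside. Leave it alone.
- bolt_bowl: Steel bowl with the brass bolts, 92 mm across, 24 mm high. Origin: centre of its underside. Leave it alone.
- spray_can: Blue spray can with a black cap, 65 mm in diameter, 196 mm high. Origin: centre of its underside. Leave it alone.
- wrench: Steel wrench lying flat, 170 mm long. Origin: on its underside. Leave it alone.
- socket: Steel socket standing on the bench, 22 mm in diameter, 25 mm high. Origin: centre of its underside. Leave it alone.
There are look-alikes about, which are no part of the job. Of the things that look like the cover, the largest one is meant.

How it is judged:
By the outcome, as a careful person would: the job done as asked, in the order asked, and still so for the second after the job is handed in, while the arm keeps its last pose, push and grip.
It also fails if it takes over 72 s, if anything falls off the work surface, if the arm or the gripper's body presses on something with over 40 N, if the wrist force passes 120 N, or if a joint passes its speed limit or range.

### The arm

A 6-joint arm with a two-finger parallel gripper is mounted at the origin on the work surface. World frame = base frame: x ahead of the robot, y to its left, z up, the work surface at z = 0. Lengths are in m, angles in degrees, forces in N, time in s.
With the tool pointing down it reaches from about 0.35 to 0.875 m from the base axis. Payload 4.2 kg.
Tool frame: the origin (TCP) lies between the finger pads; the fingertips stand 11 mm ahead of it and the grasp point (between the pads) lies 8 mm behind it; z points along the fingers, y is the direction in which the jaws open and shut (so a half turn about z gives the same grasp; the last joint's range is limited). The gripper opens to 87 mm and grips with 3 to 60 N. Pads are 19 mm wide; open, the fingers measure 117 mm over their backs; the gripper's body (75 mm by 190 mm) begins 51 mm behind the grasp point.
Start: joints at [81.91, 22.042, 0.453, 0, -68.411, -14.817], TCP at [0.243, 0.576, 0.234] pointing down, gripper open.
Joint ranges: [-179.83, 179.83], [-69.29, 118.12], [-61.27, 80.66], [-181.25, 117.63], [-171.15, -9.14], [-177.46, 177.46]. Speed limits (degrees/s): [159.86, 159.86, 180, 180, 180, 180].

### API

Orientations are given as a 3x3 rotation matrix whose columns are the frame's x, y, z axes.
In Python, from station import sense, capture, get_calibration, finish_job, search_frame, cut_out gives the robot as it stands.
- The arm moves only by the tool arm_command, never from a script. Its argument "rows" is a list of rows, each an object with "fingers": the opening in per cent of the stroke, from 0 (shut) to 100 (fully open); "travel": the shift along the tool's x, y, z in cm, a list of three; "roll": the turn about the tool's z in degrees. A call has 1 to 10 rows; each row is the pose to reach, as a shift and turn from the pose commanded when the call began, along the tool's axes at that moment; what a row does not reach only later rows make up. A row lasts 1/10 s, in which the tool goes at most 50 mm and 8.59 degrees, less where a joint would pass 70% of its speed; a pose out of reach is approached as far as the arm can. A call with a gripper value outside its range is refused whole. The fingers move at their own pace and stop on an object; the grip force is fixed at half the most. Time passes only in rows, so rows that repeat a pose let the fingers close. It gives the time, the measured TCP pose, the force and the opening at its end, in the units of the state.
- sense(): the state, without advancing time (a new reading comes with each control period).
- capture(name): name is "scene" or "top" or "wrist"; returns (picture, depth): 384x512x3 uint8, red, green, blue; 384x512 float32, m along the optical axis (not along the pixel's ray), 0 where there is no reading.
- get_calibration(name): a dict with "fov_y" (degrees; the focal length in pixels is half the picture's height over the tangent of half this angle, whatever the lens; pixels are square), "cx", "cy" (the principal point, pixels), "origin" and "attitude" of the camera in the world; the wrist camera has in their place "mount" (4x4, takes a point from camera to tool coordinates, whose origin is the TCP and whose axes are the flange's). Camera axes: x right, y down, z forward; pixel columns grow to the right and rows downward; lengths in m; the calibration is good to about 2 mm. A picture is of the moment at which its call begins: read the wrist's pose just before it. get_calibration takes no time and is no camera call.
- finish_job(): hands the job in, once; it reports no verdict.
Trained networks look in the newest picture that a camera, given by its name, has taken for a name from the list of things; names that differ only in an ending like _2 or _b are one class to them, and where a whole thing is asked for, a point or a joint stands for the part that bears it (a point fixed in the world has none). Each returns a list of dicts, best first, with "p" (0 to 1); they miss things now and then, are a little off and sometimes report something else, mostly with a low value. They report only what shows in the picture. A call takes as long as a camera call. They do not tell look-alikes from the thing itself.
- search_frame(camera, label): "position" ([x, y, z] in m, in world coordinates, good to about 4 mm: the middle of the surface that is visible of it).
- cut_out(camera, label): "mask" (384x512 bool, what is visible of it).
The state is a dict: "time_s": time; "joints": joint angles; "joint_velocities": joint speeds; "effort": joint torques, N m; "tcp_pos": TCP position; "ee_rot": TCP orientation; "wrist_force": force on the tool from outside, world axes, zero at the start; "moment": the same for the moment, N m; "gripper_width": opening from 0.0 (shut) to 1.0 (fully open).
Only numpy, scipy, OpenCV 4.12 (cv2) and the standard library are available. Lean on these libraries where they do the work, as an engineer would, in place of code of your own. Each camera call takes 0.05 s, during which the arm holds its last target. There are 200 camera calls.

## Working session

There is one attempt and no reset: what is moved stays moved. The work goes in short steps, Python scripts to look and compute and a tool call to move; the robot and the scene stay as the last step left them, time stands still between calls to the robot, and variables do not carry over. Pictures are saved under pics/ and viewed, about 8 in all and at most 12, crops included, and the job is handed in when it is done.

Besides the shell and the picture viewer there is one more tool, called after "Request:" as name(argument=value, ...) on one line, values as JSON. arm_command: Moves the arm, as the interface text tells. Its arguments: {"type":"object","properties":{"rows":{"type":"array","items":{"type":"object","properties":{"fingers":{"type":"number"},"travel":{"type":"array","items":{"type":"number"}},"roll":{"type":"number"}}}}},"required":["rows"]}

```bash
mkdir -p pics; ls; cat > h.py <<'E'
import numpy as np, cv2
from station import *
def K(n):
    c=get_calibration(n); f=192/np.tan(np.radians(c["fov_y"])/2); return f,c["cx"],c["cy"],c
def pose(n,s=None):
    c=get_calibration(n)
    if n!="wrist": return np.array(c["attitude"]),np.array(c["origin"])
    s=s or sense(); M=np.array(c["mount"]); R=np.array(s["ee_rot"]); t=np.array(s["tcp_pos"])
    return R@M[:3,:3], R@M[:3,3]+t
def cloud(n,d,s=None):
    f,cx,cy,_=K(n); v,u=np.mgrid[:384,:512]; P=np.stack([(u-cx)/f*d,(v-cy)/f*d,d],-1)
    R,o=pose(n,s); return P@R.T+o
def save(name,im,scale=1.5):
    cv2.imwrite("pics/"+name,cv2.resize(im[...,::-1],None,fx=scale,fy=scale,interpolation=cv2.INTER_CUBIC))
E
python3 - <<'E'
from h import *
s=sense(); print({k:np.round(v,3).tolist() for k,v in s.items()})
for n in("scene","top"):
    im,d=capture(n); np.savez(n+".npz",im=im,d=d); 
    print(n,get_calibration(n))
    for l in("housing","cartridge","cover","used_cartridge","bolt_bowl","spray_can","wrench","socket"):
        print(l,[(np.round(r["position"],3).tolist(),round(r["p"],2)) for r in search_frame(n,l)])
    save(n+".png",im)
print(get_calibration("wrist"))
E
```

```text
pics
{'time_s': 0.0, 'joints': [81.91, 22.091, 0.381, -0.03, -68.41, -14.818], 'joint_velocities': [0.079, -0.035, -0.02, 0.076, -0.087, 0.012], 'effort': [0.0, -39.066, 18.741, 4.22, 0.011, -0.0], 'tcp_pos': [0.243, 0.575, 0.232], 'ee_rot': [[0.921, -0.389, -0.001], [-0.389, -0.921, -0.002], [0.0, 0.002, -1.0]], 'wrist_force': [0.217, 0.206, 0.106], 'moment': [-0.019, 0.027, 0.014], 'gripper_width': 0.998}
scene {'fov_y': 54.70671533093114, 'cx': 252.2936647404048, 'cy': 190.0663371400041, 'origin': array([1.02983778, 0.50674059, 0.77146968]), 'attitude': array([[-0.75076221,  0.45894967, -0.47510136],
       [ 0.66052845,  0.52988733, -0.53190373],
       [ 0.00763315, -0.71315118, -0.7009687 ]])}
housing [([0.551, 0.113, 0.138], 0.64)]
cartridge [([0.53, -0.375, 0.05], 0.71), ([0.471, -0.121, 0.016], 0.44)]
cover [([0.617, -0.043, 0.011], 0.66), ([0.411, -0.291, 0.009], 0.57)]
used_cartridge [([0.632, -0.174, 0.052], 0.76)]
bolt_bowl [([0.763, -0.019, 0.011], 0.67)]
spray_can [([0.777, 0.144, 0.135], 0.97)]
wrench [([0.476, 0.407, 0.009], 0.78)]
socket [([0.625, 0.413, 0.026], 0.6
[... 498 characters left out ...]
 -0.148, 0.015], 0.64), ([0.403, -0.302, 0.015], 0.58)]
used_cartridge [([0.614, -0.183, 0.07], 0.83)]
bolt_bowl [([0.772, -0.01, 0.011], 0.65)]
spray_can [([0.743, 0.115, 0.151], 0.83), ([0.615, -0.181, 0.069], 0.26)]
wrench [([0.465, 0.399, 0.011], 0.68)]
socket []
{'fov_y': 58.085607890336114, 'cx': 257.25536776530777, 'cy': 190.82900535317103, 'mount': array([[ 5.86477936e-04, -9.64969721e-01, -2.62360619e-01,
         7.02842697e-02],
       [ 9.99999573e-01,  7.53390237e-04, -5.35602797e-04,
         5.52164644e-04],
       [ 7.14500410e-04, -2.62360193e-01,  9.64969750e-01,
        -1.50897947e-01],
       [ 0.00000000e+00,  0.00000000e+00,  0.00000000e+00,
         1.00000000e+00]])}
```

View pics/scene.png

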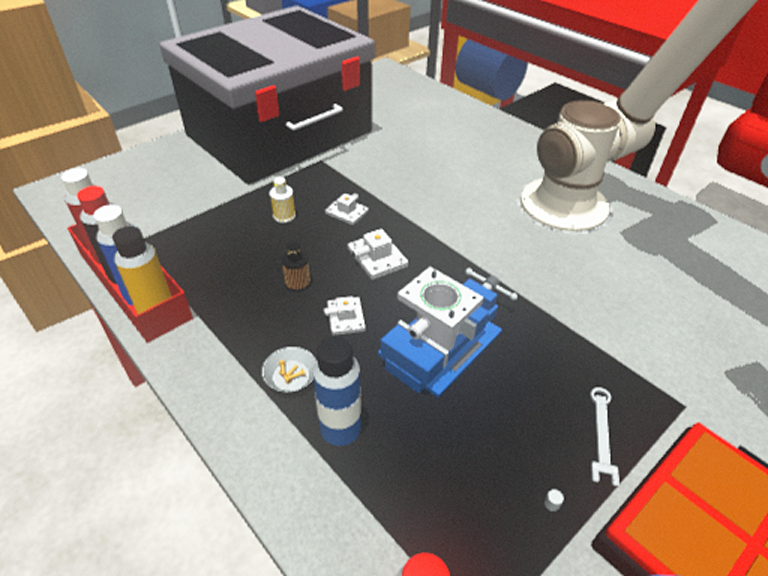

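View pics/top.png

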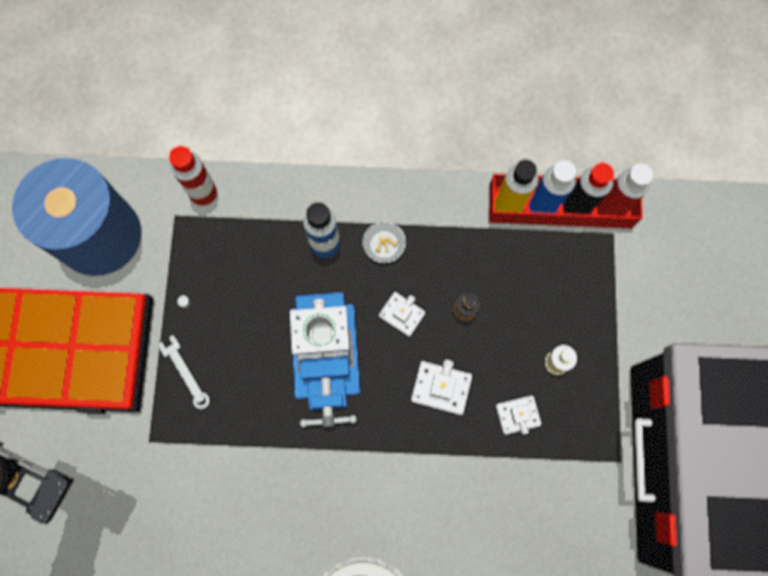

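The scene view shows the white cartridge at (283,200), the used one at (296,270), the housing at (440,300) and three cover-like parts. In the top view the largest of the three is at (443,387), with its stub pointing up (+x), and the housing is at (320,330) with its port also up.

```bash
cat >> h.py <<'E'
def rect(P,c,r,z0,z1):
    m=(np.hypot(P[...,0]-c[0],P[...,1]-c[1])<r)&(P[...,2]>z0)&(P[...,2]<z1)
    q=P[m]; 
    if len(q)<8: return None
    (x,y),(w,h),a=cv2.minAreaRect((q[:,:2]*1000).astype(np.float32))
    return len(q),round(x,1),round(y,1),round(w,1),round(h,1),round(a,1),round(1000*np.median(q[:,2]),1)
E
python3 - <<'E'
from h import *
for n in("scene","top"):
    z=np.load(n+".npz"); P=cloud(n,z["d"])
    print(n,"bench",np.median(P[(abs(P[...,0]-.5)<.05)&(abs(P[...,1]-.25)<.03)][:,2]))
    print("flange",rect(P,(.545,.114),.09,.13,.15)); print("dowels",rect(P,(.545,.114),.09,.148,.17))
    print("cover fl",rect(P,(.455,-.148),.09,.009,.02),"neck",rect(P,(.455,-.148),.09,.048,.07),"stub", rect(P,(.455,-.148),.09,.025,.044))
    print("small fl",rect(P,(.61,-.05),.08,.007,.02), rect(P,(.4,-.3),.08,.007,.02))
    print("knob",rect(P,(.525,-.38),.06,.085,.11),"cap",rect(P,(.525,-.38),.06,.06,.072))
E
```

```text
scene bench -0.00022435566584699806
flange (1023, 542.6, 108.8, 88.1, 109.0, 7.3, np.float64(138.7))
dowels (15, 543.2, 113.3, 94.6, 5.4, 62.0, np.float64(150.3))
cover fl (356, 454.7, -142.9, 112.5, 85.0, 77.7, np.float64(12.7)) neck (154, 454.7, -142.0, 45.8, 45.9, 76.2, np.float64(52.6)) stub (143, 475.8, -136.3, 44.2, 72.7, 33.6, np.float64(36.0))
small fl (265, 613.6, -55.1, 79.4, 67.1, 58.8, np.float64(9.3)) (162, 406.5, -304.5, 63.0, 79.5, 17.5, np.float64(9.1))
knob (40, 520.6, -383.9, 20.5, 21.3, 47.3, np.float64(93.3)) cap (92, 521.0, -385.8, 47.0, 45.9, 58.5, np.float64(64.4))
top bench 0.00270608429836261
flange (800, 543.2, 107.0, 85.7, 109.1, 6.7, np.float64(141.1))
dowels (24, 542.7, 105.8, 72.2, 96.1, 8.7, np.float64(151.8))
cover fl (589, 446.1, -143.0, 168.5, 150.2, 63.1, np.float64(15.0)) neck (206, 465.5, -147.0, 43.4, 64.0, 76.7, np.float64(55.4)) stub (60, 458.9, -162.9, 73.8, 82.8, 61.6, np.float64(39.1))
small fl (432, 608.9, -52.5, 149.2, 153.5, 61.5, np.float64(10.6)) (438, 399.3, -299.0, 148.7, 153.8, 52.0, np.float64(11.1))
knob (55, 520.5, -388.4, 20.9, 24.2, 2.3, np.float64(96.7)) cap (130, 521.9, -388.3, 47.3, 47.6, 2.2, np.float64(67.8))
```

Request:
arm_command(rows=[{"fingers": 100, "travel": [63, 77.8, 0], "roll": 60}, {"fingers": 100, "travel": [63, 77.8, 0], "roll": 60}, {"fingers": 100, "travel": [63, 77.8, 0], "roll": 60}, {"fingers": 100, "travel": [63, 77.8, 0], "roll": 60}, {"fingers": 100, "travel": [63, 77.8, 0], "roll": 60}, {"fingers": 100, "travel": [63, 77.8, 0], "roll": 60}, {"fingers": 100, "travel": [63, 77.8, 0], "roll": 60}, {"fingers": 100, "travel": [63, 77.8, 0], "roll": 60}, {"fingers": 100, "travel": [63, 77.8, 0], "roll": 60}, {"fingers": 100, "travel": [63, 77.8, 0], "roll": 60}])

```text
time_s: 1.9
tcp_pos: [0.3819, 0.0935, 0.2342]
ee_rot: [[0.125, -0.992, 0.002], [-0.992, -0.125, 0.001], [-0.001, -0.002, -1.0]]
wrist_force: [0.5, 0.5, 0.4]
gripper_width: 0.999
```

Request:
arm_command(rows=[{"fingers": 100, "travel": [49.3, -7.8, 0], "roll": 0}, {"fingers": 100, "travel": [49.3, -7.8, 0], "roll": 0}, {"fingers": 100, "travel": [49.3, -7.8, 0], "roll": 0}, {"fingers": 100, "travel": [49.3, -7.8, 0], "roll": 0}, {"fingers": 100, "travel": [49.3, -7.8, 0], "roll": 0}, {"fingers": 100, "travel": [49.3, -7.8, 0], "roll": 0}, {"fingers": 100, "travel": [49.3, -7.8, 0], "roll": 0}, {"fingers": 100, "travel": [49.3, -7.8, 0], "roll": 0}, {"fingers": 100, "travel": [49.3, -7.8, 0], "roll": 0}, {"fingers": 100, "travel": [49.3, -7.8, 0], "roll": 0}])

```text
time_s: 2.9
tcp_pos: [0.5203, -0.3866, 0.2336]
ee_rot: [[0.123, -0.992, 0.0], [-0.992, -0.123, -0.0], [0.0, -0.0, -1.0]]
wrist_force: [1.3, 1.2, 0.0]
gripper_width: 1.002
```

```bash
cat >> h.py <<'E'
def off(x,y,z,s=None):  # world target -> tool travel cm
    s=s or sense(); return np.round(np.array(s["ee_rot"]).T@(np.array([x,y,z])-s["tcp_pos"])*100,2)
def circ(P,c,r,z0,z1):
    m=(np.hypot(P[...,0]-c[0],P[...,1]-c[1])<r)&(P[...,2]>z0)&(P[...,2]<z1); q=P[m]
    if len(q)<8: return None
    (x,y),rr=cv2.minEnclosingCircle((q[:,:2]*1000).astype(np.float32))
    return len(q),round(x,1),round(y,1),round(2*rr,1),round(1000*np.median(q[:,2]),1)
E
python3 - <<'E'
from h import *
s=sense(); im,d=capture("wrist"); P=cloud("wrist",d,s)
print(s["time_s"],s["tcp_pos"],np.array(s["joints"]).round(1))
print("knob",rect(P,(.521,-.386),.05,.085,.11),circ(P,(.521,-.386),.05,.085,.11));print("cap",rect(P,(.521,-.386),.05,.06,.072))
print(np.median(P[(abs(P[...,0]-.521)<.004)&(abs(P[...,1]+.386)<.004)][:,2]))
save("w1.png",im)
E
```

```text
2.9 [ 0.52033478 -0.38657196  0.2335664 ] [-22.3  24.3   4.    0.  -69.7  29.4]
knob (653, 517.6, -388.4, 24.5, 23.5, 52.5, np.float64(95.5)) (653, 517.1, -388.3, 25.1, np.float64(95.5))
cap (1429, 517.2, -388.6, 48.4, 49.3, 8.2, np.float64(65.7))
0.09560319188621144
```

Request:
arm_command(rows=[{"fingers": 100, "travel": [0.14, 0.3, 5], "roll": 0}, {"fingers": 100, "travel": [0.14, 0.3, 9.5], "roll": 0}, {"fingers": 100, "travel": [0.14, 0.3, 13], "roll": 0}, {"fingers": 100, "travel": [0.14, 0.3, 15.1], "roll": 0}, {"fingers": 100, "travel": [0.14, 0.3, 15.1], "roll": 0}, {"fingers": 60, "travel": [0.14, 0.3, 15.1], "roll": 0}, {"fingers": 15, "travel": [0.14, 0.3, 15.1], "roll": 0}, {"fingers": 0, "travel": [0.14, 0.3, 15.1], "roll": 0}, {"fingers": 0, "travel": [0.14, 0.3, 15.1], "roll": 0}, {"fingers": 0, "travel": [0.14, 0.3, 15.1], "roll": 0}])

```text
time_s: 3.95
tcp_pos: [0.5176, -0.3862, 0.0834]
ee_rot: [[0.123, -0.992, 0.001], [-0.992, -0.123, -0.001], [0.001, -0.001, -1.0]]
wrist_force: [-0.5, -0.5, -0.3]
gripper_width: 0.631
```

Request:
arm_command(rows=[{"fingers": 0, "travel": [0.2, 0, 0.1], "roll": 0}, {"fingers": 0, "travel": [0.2, 0, 0.1], "roll": 0}, {"fingers": 0, "travel": [0.2, 0, 0.1], "roll": 0}, {"fingers": 0, "travel": [0.2, 0, 0.1], "roll": 0}, {"fingers": 0, "travel": [0.2, 0, 0.1], "roll": 0}, {"fingers": 0, "travel": [0.2, 0, 0.1], "roll": 0}, {"fingers": 0, "travel": [0.2, 0, 0.1], "roll": 0}, {"fingers": 0, "travel": [0.2, 0, 0.1], "roll": 0}])

```text
time_s: 4.75
tcp_pos: [0.5175, -0.388, 0.0814]
ee_rot: [[0.123, -0.992, -0.0], [-0.992, -0.123, 0.0], [-0.0, 0.0, -1.0]]
wrist_force: [0.6, 0.3, -1.3]
gripper_width: 0.274
```

Request:
arm_command(rows=[{"fingers": 0, "travel": [0, 0, -3], "roll": 0}, {"fingers": 0, "travel": [0, 0, -7], "roll": 0}, {"fingers": 0, "travel": [-1, -0.2, -11.5], "roll": 0}, {"fingers": 0, "travel": [-4, -0.8, -15.5], "roll": 0}, {"fingers": 0, "travel": [-8, -1.6, -18.5], "roll": 0}, {"fingers": 0, "travel": [-13, -2.6, -19.4], "roll": 0}, {"fingers": 0, "travel": [-18, -3.6, -19.4], "roll": 0}, {"fingers": 0, "travel": [-23, -4.6, -19.4], "roll": 0}, {"fingers": 0, "travel": [-27.5, -5.5, -19.4], "roll": 0}, {"fingers": 0, "travel": [-31, -6.2, -19.4], "roll": 0}])

```text
time_s: 5.75
tcp_pos: [0.5403, -0.0701, 0.2757]
ee_rot: [[0.125, -0.992, 0.0], [-0.992, -0.125, 0.0], [-0.0, -0.0, -1.0]]
wrist_force: [0.7, 0.4, -0.7]
gripper_width: 0.265
```

Request:
arm_command(rows=[{"fingers": 0, "travel": [-2.5, -0.5, 0], "roll": 0}, {"fingers": 0, "travel": [-3.5, -0.7, 0], "roll": 0}, {"fingers": 0, "travel": [-3.5, -0.7, 0], "roll": 0}, {"fingers": 0, "travel": [-3.5, -0.7, 0], "roll": 0}])

```text
time_s: 6.15
tcp_pos: [0.5432, -0.0378, 0.2754]
ee_rot: [[0.123, -0.992, -0.001], [-0.992, -0.123, -0.0], [0.0, 0.001, -1.0]]
wrist_force: [-0.4, -0.2, -0.6]
gripper_width: 0.263
```

```bash
python3 - <<'E'
from h import *
s=sense(); im,d=capture("wrist"); P=cloud("wrist",d,s); np.savez("w2.npz",im=im,d=d,P=P)
print(s["time_s"],s["tcp_pos"],s["wrist_force"],s["gripper_width"])
print("flange",rect(P,(.541,.107),.085,.132,.146));print("dowels",rect(P,(.541,.107),.085,.149,.17))
t=np.array(s["tcp_pos"])
zz=P[(np.hypot(P[...,0]-t[0],P[...,1]-t[1])<.04)]
for a in np.arange(.17,.3,.01): print(round(a,2),circ(P,t,.04,a,a+.01))
save("w2.png",im)
E
```

```text
6.15 [ 0.54323957 -0.03778846  0.27543084] [-0.41419113 -0.18946669 -0.60165743] 0.26256764618663
flange (1118, 527.4, 79.1, 52.9, 33.7, 5.1, np.float64(139.8))
dowels (55, 518.1, 69.6, 6.4, 6.3, 7.2, np.float64(151.8))
0.17 None
0.18 None
0.19 (197, 542.7, -41.8, 48.8, np.float64(198.9))
0.2 (263, 543.8, -44.3, 47.2, np.float64(203.2))
0.21 (220, 543.3, -46.7, 44.6, np.float64(215.1))
0.22 (249, 543.2, -46.5, 44.7, np.float64(225.0))
0.23 (291, 543.3, -46.7, 44.5, np.float64(235.0))
0.24 (251, 543.8, -50.6, 41.0, np.float64(244.2))
0.25 (1354, 542.1, -40.6, 49.2, np.float64(259.5))
0.26 (1421, 542.3, -41.3, 48.6, np.float64(260.6))
0.27 (643, 543.0, -48.8, 40.9, np.float64(274.8))
0.28 (1254, 542.8, -47.3, 42.5, np.float64(286.6))
0.29 (773, 542.8, -48.7, 46.3, np.float64(292.6))
```

View pics/w2.png

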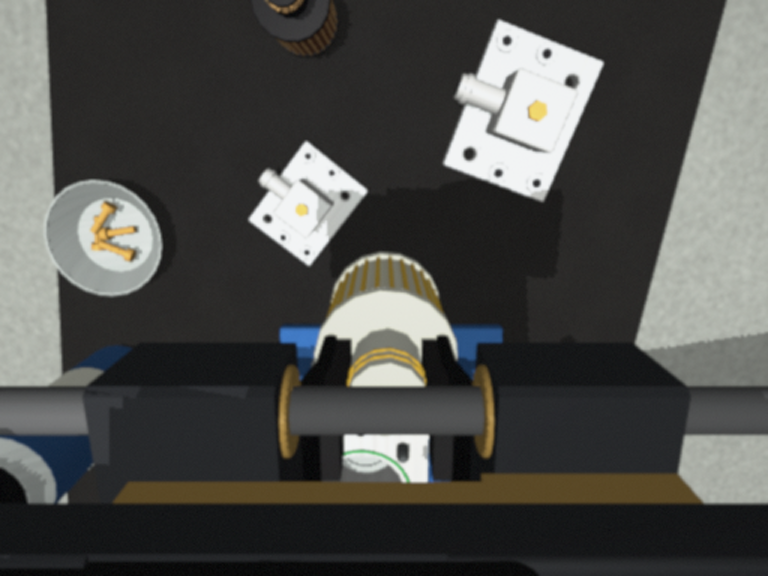

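The wrist view shows the cartridge gripped at (385,330). The gripper hides most of the housing, with dowel B showing at (403,452). I'll move over the bore and check the alignment with the scene camera.

Request:
arm_command(rows=[{"fingers": 0, "travel": [-4, -0.5, 0], "roll": 0}, {"fingers": 0, "travel": [-9, -1.1, 0], "roll": 0}, {"fingers": 0, "travel": [-13, -1.6, 0.5], "roll": 0}, {"fingers": 0, "travel": [-14.5, -1.8, 2], "roll": 0}, {"fingers": 0, "travel": [-14.5, -1.8, 2.8], "roll": 0}, {"fingers": 0, "travel": [-14.5, -1.8, 2.8], "roll": 0}, {"fingers": 0, "travel": [-14.5, -1.8, 2.8], "roll": 0}])

```text
time_s: 6.9
tcp_pos: [0.5437, 0.1075, 0.2478]
ee_rot: [[0.122, -0.993, 0.0], [-0.993, -0.122, -0.001], [0.001, -0.0, -1.0]]
wrist_force: [-0.3, -1.4, -0.7]
gripper_width: 0.269
```

```bash
python3 - <<'E'
from h import *
s=sense(); im,d=capture("scene"); P=cloud("scene",d,s); np.savez("s3.npz",im=im,d=d,P=P)
t=np.array(s["tcp_pos"]); print(s["time_s"],t,s["wrist_force"])
m=(np.hypot(P[...,0]-t[0],P[...,1]-t[1])<.045)
from scipy.optimize import least_squares
for a in (.168,.18,.19,.2,.21,.22):
    q=P[m&(P[...,2]>a)&(P[...,2]<a+.01)][:,:2]
    if len(q)<20: continue
    f=least_squares(lambda c:np.hypot(q[:,0]-c[0],q[:,1]-c[1])-.025,t[:2]+[-.0,-.0],loss="soft_l1",f_scale=.001)
    print(a,len(q),(f.x*1000).round(1), (1000*np.std(f.fun)).round(2))
z=np.load("scene.npz");Q=cloud("scene",z["d"])
g=Q[(np.hypot(Q[...,0]-.543,Q[...,1]-.108)<.026)]
# bore: deep points vs flange
mm=(np.hypot(Q[...,0]-.543,Q[...,1]-.108)<.04)&(abs(Q[...,2]-.139)<.004)
ang=np.arctan2(Q[mm][:,1]-.108,Q[mm][:,0]-.543); r=np.hypot(Q[mm][:,0]-.543,Q[mm][:,1]-.108)
for b in range(-180,180,45):
    k=(np.degrees(ang)>=b)&(np.degrees(ang)<b+45); print(b,(1000*np.sort(r[k])[:3]).round(1))
save("s3.png",im[120:300,180:400],3.4)
E
```

```text
6.9 [0.54369767 0.10746957 0.24777394] [-0.3011659  -1.43643063 -0.68065234]
0.168 78 [543.8 107. ] 1.25
0.18 70 [542.9 106.4] 1.11
0.19 66 [543.1 106.5] 0.93
0.2 70 [542.6 106.8] 1.03
0.21 75 [542.3 106.9] 1.16
0.22 63 [543.4 107.1] 2.04
-180 [26.5 27.1 27.3]
-135 [25.  26.  27.2]
-90 [26.4 26.7 26.7]
-45 [26.3 26.5 27.1]
0 [26.4 26.7 27.6]
45 [28.6 29.6 29.7]
90 [28.5 28.8 29. ]
135 [27.1 27.6 28.5]
```

View pics/s3.png

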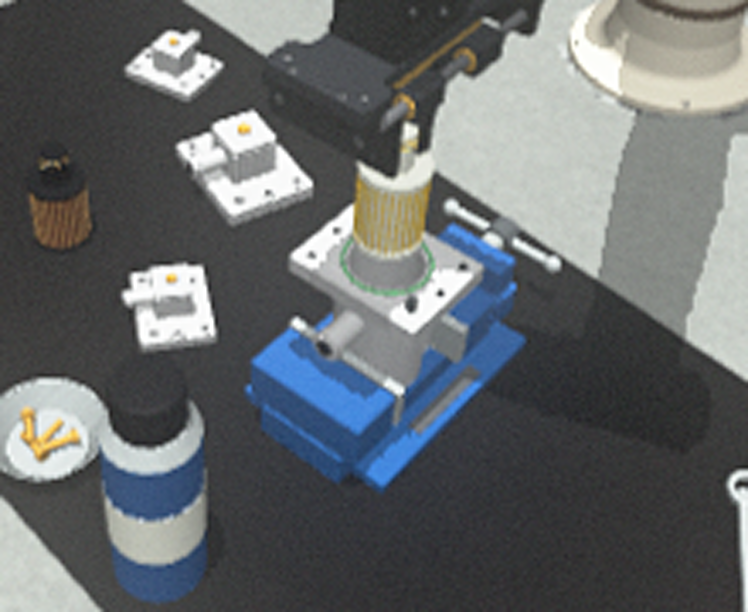

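In the scene camera the cartridge sits at (543.0, 106.8) and the bore at about (543, 109) mm. I'll shift +2 mm in y and start the descent.

Request:
arm_command(rows=[{"fingers": 0, "travel": [-0.2, 0, 0], "roll": 0}, {"fingers": 0, "travel": [-0.2, 0, 0], "roll": 0}, {"fingers": 0, "travel": [-0.2, 0, 1.2], "roll": 0}, {"fingers": 0, "travel": [-0.2, 0, 2], "roll": 0}, {"fingers": 0, "travel": [-0.2, 0, 2.5], "roll": 0}, {"fingers": 0, "travel": [-0.2, 0, 3], "roll": 0}, {"fingers": 0, "travel": [-0.2, 0, 3.5], "roll": 0}])

```text
time_s: 7.65
tcp_pos: [0.5426, 0.1104, 0.2125]
ee_rot: [[0.124, -0.992, -0.001], [-0.992, -0.124, -0.001], [0.001, 0.001, -1.0]]
wrist_force: [-1.9, -0.6, 0.2]
gripper_width: 0.271
```

Request:
arm_command(rows=[{"fingers": 0, "travel": [0, 0, 1], "roll": 0}, {"fingers": 0, "travel": [0, 0, 2], "roll": 0}, {"fingers": 0, "travel": [0, 0, 3], "roll": 0}, {"fingers": 0, "travel": [0, 0, 4], "roll": 0}, {"fingers": 0, "travel": [0, 0, 4.6], "roll": 0}, {"fingers": 0, "travel": [0, 0, 4.6], "roll": 0}])

```text
time_s: 8.25
tcp_pos: [0.5423, 0.1107, 0.1647]
ee_rot: [[0.123, -0.992, -0.003], [-0.992, -0.123, -0.001], [0.001, 0.003, -1.0]]
wrist_force: [-1.2, -1.8, -3.1]
gripper_width: 0.265
```

Request:
arm_command(rows=[{"fingers": 0, "travel": [0.05, 0.03, 0.3], "roll": 0}, {"fingers": 0, "travel": [0.05, 0.03, 0.6], "roll": 0}, {"fingers": 0, "travel": [0.05, 0.03, 0.9], "roll": 0}, {"fingers": 0, "travel": [0.05, 0.03, 0.9], "roll": 0}])

```text
time_s: 8.65
tcp_pos: [0.5428, 0.11, 0.1586]
ee_rot: [[0.124, -0.992, 0.0], [-0.992, -0.124, -0.001], [0.001, -0.0, -1.0]]
wrist_force: [-3.6, -3.4, 5.5]
gripper_width: 0.27
```

Request:
arm_command(rows=[{"fingers": 0, "travel": [0.05, 0.03, 0.3], "roll": 0}, {"fingers": 0, "travel": [0.05, 0.03, 0.6], "roll": 0}, {"fingers": 0, "travel": [0.05, 0.03, 0.6], "roll": 0}, {"fingers": 0, "travel": [0.05, 0.03, 0.6], "roll": 0}])

```text
time_s: 9.05
tcp_pos: [0.543, 0.1096, 0.1539]
ee_rot: [[0.124, -0.992, 0.002], [-0.992, -0.124, -0.0], [0.001, -0.002, -1.0]]
wrist_force: [-5.2, -3.9, 10.4]
gripper_width: 0.267
```

Request:
arm_command(rows=[{"fingers": 0, "travel": [0.05, 0.08, 0.2], "roll": 0}, {"fingers": 0, "travel": [0.05, 0.08, 0.4], "roll": 0}, {"fingers": 0, "travel": [0.05, 0.08, 0.6], "roll": 0}, {"fingers": 0, "travel": [0.05, 0.08, 0.6], "roll": 0}, {"fingers": 0, "travel": [0.05, 0.08, 0.6], "roll": 0}])

```text
time_s: 9.55
tcp_pos: [0.5437, 0.1093, 0.1526]
ee_rot: [[0.126, -0.992, 0.007], [-0.992, -0.126, 0.0], [0.001, -0.007, -1.0]]
wrist_force: [-12.0, -2.1, 28.9]
gripper_width: 0.268
```

Request:
arm_command(rows=[{"fingers": 0, "travel": [0, 0, 0], "roll": 0}, {"fingers": 0, "travel": [0, 0, 0], "roll": 0}, {"fingers": 0, "travel": [0, 0, 0], "roll": 0}, {"fingers": 0, "travel": [0, 0, 0], "roll": 0}, {"fingers": 0, "travel": [0, 0, 0], "roll": 0}, {"fingers": 0, "travel": [0, 0, 0], "roll": 0}])

```text
time_s: 10.15
tcp_pos: [0.5437, 0.1093, 0.1526]
ee_rot: [[0.126, -0.992, 0.007], [-0.992, -0.126, 0.0], [0.001, -0.007, -1.0]]
wrist_force: [-12.4, -2.5, 28.9]
gripper_width: 0.266
```

Request:
arm_command(rows=[{"fingers": 0, "travel": [0, 0, -0.3], "roll": 0}, {"fingers": 0, "travel": [0, 0, -0.6], "roll": 0}, {"fingers": 0, "travel": [0, 0, -0.9], "roll": 0}, {"fingers": 0, "travel": [0, 0, -1.2], "roll": 0}, {"fingers": 0, "travel": [0, 0, -1.5], "roll": 0}, {"fingers": 0, "travel": [0, 0, -1.7], "roll": 0}, {"fingers": 0, "travel": [0, 0, -1.7], "roll": 0}])

```text
time_s: 10.85
tcp_pos: [0.5425, 0.1098, 0.1624]
ee_rot: [[0.123, -0.992, 0.001], [-0.992, -0.123, 0.001], [-0.001, -0.001, -1.0]]
wrist_force: [-0.1, 0.5, -0.0]
gripper_width: 0.269
```

Request:
arm_command(rows=[{"fingers": 60, "travel": [0, 0, 0], "roll": 0}, {"fingers": 60, "travel": [0, 0, 0], "roll": 0}, {"fingers": 60, "travel": [0, 0, 0], "roll": 0}, {"fingers": 60, "travel": [0, 0, 0], "roll": 0}, {"fingers": 60, "travel": [0, 0, -2], "roll": 0}, {"fingers": 60, "travel": [0, 0, -6], "roll": 0}, {"fingers": 100, "travel": [0, 0, -10], "roll": 0}, {"fingers": 100, "travel": [4, 2, -10], "roll": -8}])

```text
time_s: 11.65
tcp_pos: [0.5318, 0.0701, 0.2685]
ee_rot: [[0.269, -0.963, 0.014], [-0.963, -0.269, 0.003], [0.0, -0.014, -1.0]]
wrist_force: [0.4, -0.5, -1.0]
gripper_width: 0.702
```

```bash
python3 - <<'E'
from h import *
s=sense(); print(s["time_s"],s["tcp_pos"],off(.455,-.145,.25,s)); print(s["ee_rot"])
E
```

```text
11.65 [0.53180516 0.07007024 0.26853839] [18.65 13.2   1.67]
[[ 2.68604427e-01 -9.63153543e-01  1.36716845e-02]
 [-9.63250511e-01 -2.68582324e-01  3.46229333e-03]
 [ 3.37252702e-04 -1.40992444e-02 -9.99900544e-01]]
```

Request:
arm_command(rows=[{"fingers": 100, "travel": [18.6, 13.2, 1.5], "roll": -61.5}, {"fingers": 100, "travel": [18.6, 13.2, 1.5], "roll": -61.5}, {"fingers": 100, "travel": [18.6, 13.2, 1.5], "roll": -61.5}, {"fingers": 100, "travel": [18.6, 13.2, 1.5], "roll": -61.5}, {"fingers": 100, "travel": [18.6, 13.2, 1.5], "roll": -61.5}, {"fingers": 100, "travel": [18.6, 13.2, 1.5], "roll": -61.5}, {"fingers": 100, "travel": [18.6, 13.2, 1.5], "roll": -61.5}, {"fingers": 100, "travel": [18.6, 13.2, 1.5], "roll": -61.5}, {"fingers": 100, "travel": [18.6, 13.2, 1.5], "roll": -61.5}])

```text
time_s: 12.55
tcp_pos: [0.448, -0.147, 0.2476]
ee_rot: [[0.973, -0.232, 0.0], [-0.232, -0.973, 0.0], [0.0, -0.0, -1.0]]
wrist_force: [1.0, 0.3, 1.0]
gripper_width: 0.998
```

```bash
python3 - <<'E'
from h import *
s=sense(); im,d=capture("wrist"); P=cloud("wrist",d,s); R=np.array(s["ee_rot"])
print(s["time_s"],s["tcp_pos"],np.degrees(np.arctan2(R[1,0],R[0,0])),np.array(s["joints"]).round(1))
c=(.453,-.145)
print("neck",rect(P,c,.06,.05,.0565));print("flange",rect(P,c,.075,.009,.019));print("stub",rect(P,c,.1,.025,.046))
save("w4.png",im)
im,d=capture("top"); Q=cloud("top",d); np.savez("t4.npz",im=im,d=d)
im,d=capture("scene"); Q=cloud("scene",d); np.savez("s4.npz",im=im,d=d)
for a,b in((.148,.17),(.172,.19)): print("scene hous",a,circ(Q,(.543,.109),.03,a,b))
print("cap scene",circ(Q,(.543,.109),.027,.1435,.152),"knob",circ(Q,(.543,.109),.02,.17,.185))
E
```

```text
12.55 [ 0.44797483 -0.14700779  0.24763981] -13.442154633185217 [  1.6   6.3 -18.9  -0.  -64.9  74.9]
neck (1724, 452.6, -144.3, 44.0, 43.6, 77.1, np.float64(53.5))
flange (4671, 452.1, -144.2, 108.0, 84.4, 77.4, np.float64(13.7))
stub (645, 489.3, -152.7, 42.7, 33.1, 77.1, np.float64(39.4))
scene hous 0.148 (72, 545.8, 109.6, 43.7, np.float64(158.2))
scene hous 0.172 (68, 543.1, 110.2, 25.4, np.float64(175.6))
cap scene (172, 543.8, 110.7, 49.6, np.float64(146.1)) knob (75, 543.1, 110.2, 25.4, np.float64(175.5))
```

View pics/w4.png

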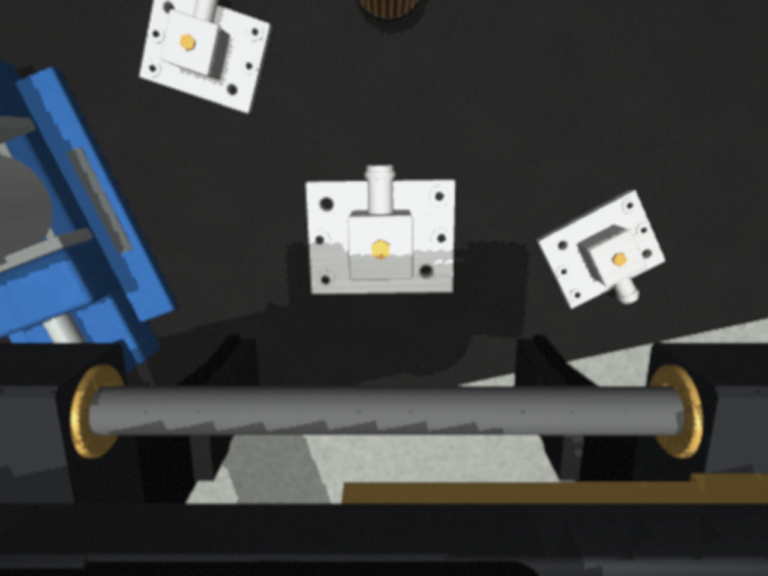

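The wrist view shows the cover square-on with its stub up (+x), hole A at (327,203) and hole B at (427,270), as expected. The seated cartridge reads 6 mm above the flange, as it should.

Request:
arm_command(rows=[{"fingers": 100, "travel": [0.42, -0.41, 5], "roll": -0.7}, {"fingers": 100, "travel": [0.42, -0.41, 10], "roll": -0.7}, {"fingers": 100, "travel": [0.42, -0.41, 15], "roll": -0.7}, {"fingers": 100, "travel": [0.42, -0.41, 19], "roll": -0.7}, {"fingers": 100, "travel": [0.42, -0.41, 21.5], "roll": -0.7}, {"fingers": 45, "travel": [0.42, -0.41, 21.6], "roll": -0.7}, {"fingers": 0, "travel": [0.42, -0.41, 21.6], "roll": -0.7}, {"fingers": 0, "travel": [0.42, -0.41, 21.6], "roll": -0.7}, {"fingers": 0, "travel": [0.42, -0.41, 21.6], "roll": -0.7}, {"fingers": 0, "travel": [0.42, -0.41, 21.6], "roll": -0.7}])

```text
time_s: 13.7
tcp_pos: [0.4539, -0.1438, 0.0329]
ee_rot: [[0.975, -0.22, 0.003], [-0.22, -0.976, 0.0], [0.003, -0.001, -1.0]]
wrist_force: [-0.5, -0.5, -0.2]
gripper_width: 0.629
```

Request:
arm_command(rows=[{"fingers": 0, "travel": [0, 0, 0], "roll": 0}, {"fingers": 0, "travel": [0, 0, 0], "roll": 0}, {"fingers": 0, "travel": [0, 0, 0], "roll": 0}, {"fingers": 0, "travel": [0, 0, 0], "roll": 0}])

```text
time_s: 14.1
tcp_pos: [0.4533, -0.1439, 0.0322]
ee_rot: [[0.976, -0.22, 0.001], [-0.22, -0.976, -0.0], [0.001, 0.0, -1.0]]
wrist_force: [-2.0, 0.3, 6.0]
gripper_width: 0.5
```

Request:
arm_command(rows=[{"fingers": 0, "travel": [0, 0, -2], "roll": 0}, {"fingers": 0, "travel": [0, 0, -6], "roll": 0}, {"fingers": 0, "travel": [0, 0, -10.5], "roll": 0}, {"fingers": 0, "travel": [0, 0, -15], "roll": 0}, {"fingers": 0, "travel": [0, -1, -19], "roll": 0}, {"fingers": 0, "travel": [0.4, -4, -21.3], "roll": -3}, {"fingers": 0, "travel": [0.9, -8, -21.3], "roll": -7}, {"fingers": 0, "travel": [1.5, -13, -21.3], "roll": -11}, {"fingers": 0, "travel": [2.1, -18, -21.3], "roll": -15}, {"fingers": 0, "travel": [2.6, -22, -21.3], "roll": -18}])

```text
time_s: 15.1
tcp_pos: [0.5261, 0.0674, 0.243]
ee_rot: [[0.995, 0.095, -0.003], [0.095, -0.995, 0.0], [-0.003, -0.001, -1.0]]
wrist_force: [0.6, 0.1, -4.1]
gripper_width: 0.508
```

Request:
arm_command(rows=[{"fingers": 0, "travel": [0.8, -3, 0], "roll": -2}, {"fingers": 0, "travel": [0.9, -4.5, 0], "roll": -2}, {"fingers": 0, "travel": [0.9, -4.5, 0], "roll": -2}, {"fingers": 0, "travel": [0.9, -4.5, 0], "roll": -2}])

```text
time_s: 15.5
tcp_pos: [0.5306, 0.1101, 0.2435]
ee_rot: [[0.992, 0.127, -0.003], [0.127, -0.992, -0.001], [-0.003, 0.001, -1.0]]
wrist_force: [-0.2, -0.5, -4.6]
gripper_width: 0.506
```

```bash
python3 - <<'E'
from h import *
s=sense(); R=np.array(s["ee_rot"]); print(s["time_s"],s["tcp_pos"],np.degrees(np.arctan2(R[1,0],R[0,0])),s["wrist_force"],off(.543,.109,.235,s))
im,d=capture("scene"); P=cloud("scene",d); np.savez("s5.npz",im=im,d=d,P=P)
t=s["tcp_pos"]
q=P[(np.hypot(P[...,0]-t[0],P[...,1]-t[1])<.08)]; b=t[2]-.032; print("bottom expected",b)
for a,bb in((b+.01,b+.018),(b-.002,b+.02)): print(rect(P,t,.08,a,bb))
save("s5.png",im[120:300,200:400],3.7)
E
```

```text
15.5 [0.53056368 0.11014351 0.24351201] 7.2714545117613545 [-0.23695303 -0.45596423 -4.55273624] [1.22 0.27 0.85]
bottom expected 0.21151200572924453
(659, 531.2, 111.0, 85.7, 108.9, 7.6, np.float64(224.2))
(901, 531.1, 111.2, 87.4, 109.4, 7.4, np.float64(223.7))
```

View pics/s5.png

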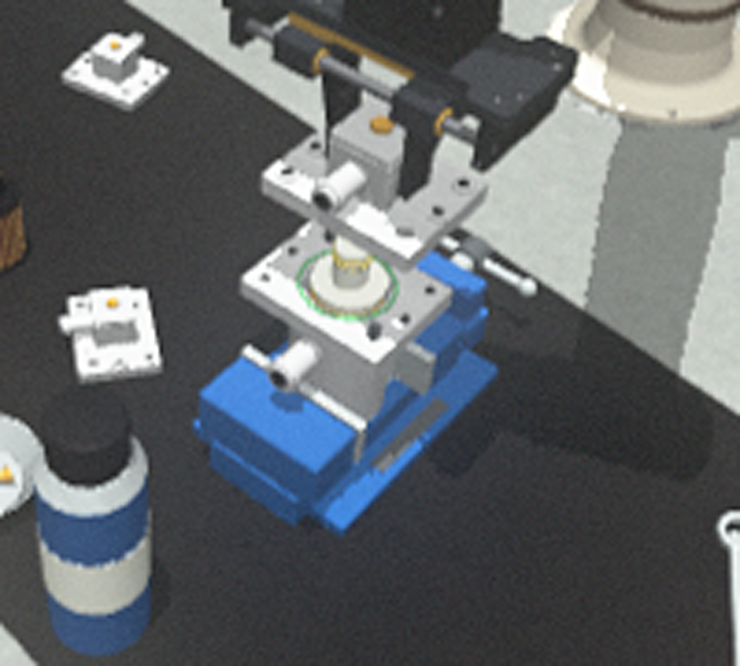

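The cover hovers over the housing at the right yaw (7.5° against 7.3°), with the stub and the port pointing the same way. I'll shift it and lower it to just above the knob, then re-measure.

Request:
arm_command(rows=[{"fingers": 0, "travel": [0.6, 0.2, 0], "roll": 0}, {"fingers": 0, "travel": [1.1, 0.36, 0.8], "roll": 0}, {"fingers": 0, "travel": [1.1, 0.36, 1.8], "roll": 0}, {"fingers": 0, "travel": [1.1, 0.36, 2.5], "roll": 0}, {"fingers": 0, "travel": [1.1, 0.36, 2.5], "roll": 0}, {"fingers": 0, "travel": [1.1, 0.36, 2.5], "roll": 0}])

```text
time_s: 16.15
tcp_pos: [0.5429, 0.1084, 0.2192]
ee_rot: [[0.992, 0.127, -0.001], [0.127, -0.992, -0.001], [-0.001, 0.0, -1.0]]
wrist_force: [-0.5, 0.2, -4.4]
gripper_width: 0.502
```

```bash
cat > m.py <<'E'
from h import *
s=sense(); R=np.array(s["ee_rot"]); t=s["tcp_pos"]; print(s["time_s"],t,np.degrees(np.arctan2(R[1,0],R[0,0])))
acc=[];acH=[]
z=np.load("s4.npz");H=cloud("scene",z["d"]);print("housing now",rect(H,(.543,.109),.09,.13,.146), rect(np.load("s4.npz") is not None and H,(.543,.109),.09,.1365,.143))
z=np.load("t4.npz");T=cloud("top",z["d"]);print("top housing",rect(T,(.543,.109),.09,.135,.146))
b=t[2]-.032
for i in range(3):
    im,d=capture("scene"); P=cloud("scene",d); print(rect(P,t,.085,b+.007,b+.019), rect(P,t,.04,b+.05,b+.056))
E
python3 m.py
```

```text
16.15 [0.54288473 0.10837257 0.21922434] 7.297040228735889
housing now (1022, 542.6, 108.8, 87.3, 109.8, 7.3, np.float64(138.9)) (801, 542.6, 108.8, 87.3, 109.8, 7.3, np.float64(139.0))
top housing (420, 542.7, 107.2, 85.1, 107.7, 6.3, np.float64(141.5))
(719, 544.0, 109.4, 86.4, 110.7, 7.2, np.float64(199.9)) (211, 549.1, 112.9, 62.3, 42.3, 84.8, np.float64(239.7))
(725, 543.7, 109.6, 87.5, 109.7, 6.7, np.float64(200.2)) (226, 549.5, 112.4, 61.6, 41.4, 85.6, np.float64(240.1))
(727, 544.3, 109.8, 86.2, 108.9, 7.4, np.float64(200.5)) (217, 549.1, 112.9, 64.8, 42.2, 85.5, np.float64(240.5))
```

Request:
arm_command(rows=[{"fingers": 0, "travel": [-0.14, 0.06, 0], "roll": 0}, {"fingers": 0, "travel": [-0.14, 0.06, 0.6], "roll": 0}, {"fingers": 0, "travel": [-0.14, 0.06, 1.2], "roll": 0}, {"fingers": 0, "travel": [-0.14, 0.06, 1.8], "roll": 0}, {"fingers": 0, "travel": [-0.14, 0.06, 2.5], "roll": 0}, {"fingers": 0, "travel": [-0.14, 0.06, 2.5], "roll": 0}])

```text
time_s: 16.9
tcp_pos: [0.5408, 0.1074, 0.1929]
ee_rot: [[0.992, 0.127, -0.003], [0.127, -0.992, -0.001], [-0.003, 0.001, -1.0]]
wrist_force: [-0.4, -0.8, -4.8]
gripper_width: 0.503
```

```bash
python3 m.py | sed -n '1p;4,6p'; python3 - <<'E'
from h import *
print(sense()["wrist_force"]); im,d=capture("scene"); save("s6.png",im[150:260,230:370],5.5)
E
```

```text
16.9 [0.54079362 0.10744511 0.19291218] 7.281400278065469
(691, 542.1, 109.0, 86.5, 109.8, 8.4, np.float64(173.4)) (200, 547.1, 109.2, 65.7, 38.3, 87.4, np.float64(213.4))
(702, 542.4, 108.3, 86.0, 109.6, 6.9, np.float64(174.2)) (209, 547.3, 110.6, 65.3, 40.5, 89.2, np.float64(214.0))
(708, 542.4, 109.1, 87.3, 109.3, 7.1, np.float64(174.9)) (193, 546.9, 109.7, 65.0, 38.6, 89.2, np.float64(214.5))
[ 0.08623651 -0.04916178 -5.13313986]
```

View pics/s6.png

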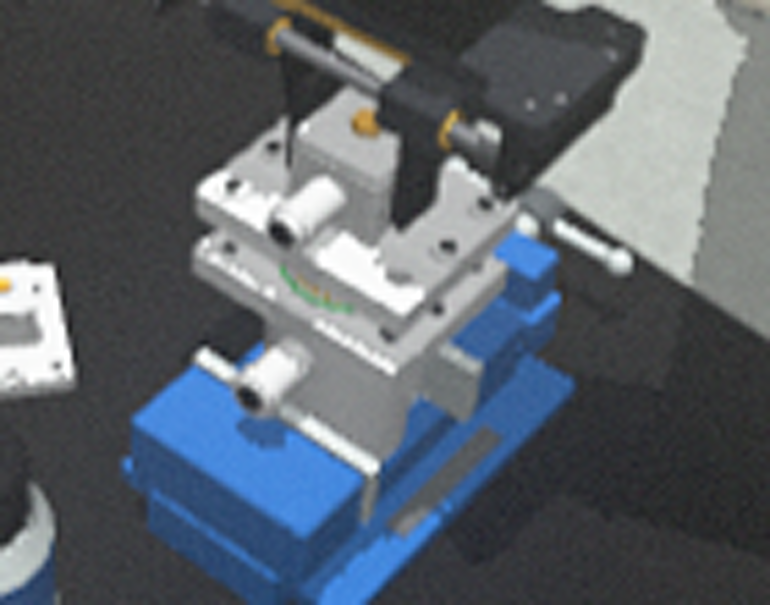

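The cover and the housing now agree within 0.5 mm in the scene camera. I'll lower it onto the dowels, watching the force.

Request:
arm_command(rows=[{"fingers": 0, "travel": [0.03, 0, 0.4], "roll": 0}, {"fingers": 0, "travel": [0.03, 0, 0.7], "roll": 0}, {"fingers": 0, "travel": [0.03, 0, 0.9], "roll": 0}, {"fingers": 0, "travel": [0.03, 0, 1.1], "roll": 0}, {"fingers": 0, "travel": [0.03, 0, 1.1], "roll": 0}])

```text
time_s: 17.6
tcp_pos: [0.5418, 0.1077, 0.1831]
ee_rot: [[0.992, 0.127, -0.001], [0.127, -0.992, -0.0], [-0.001, 0.0, -1.0]]
wrist_force: [-0.4, -0.4, -4.9]
gripper_width: 0.501
```

Request:
arm_command(rows=[{"fingers": 0, "travel": [-0.05, 0, 0.1], "roll": 0}, {"fingers": 0, "travel": [-0.05, 0, 0.2], "roll": 0}, {"fingers": 0, "travel": [-0.05, 0, 0.35], "roll": 0}, {"fingers": 0, "travel": [-0.05, 0, 0.35], "roll": 0}])

```text
time_s: 18.0
tcp_pos: [0.5413, 0.1077, 0.1798]
ee_rot: [[0.992, 0.127, -0.0], [0.127, -0.992, -0.0], [-0.0, 0.0, -1.0]]
wrist_force: [0.4, -0.4, -3.9]
gripper_width: 0.502
```

Request:
arm_command(rows=[{"fingers": 0, "travel": [0, 0, 0.2], "roll": 0}, {"fingers": 0, "travel": [0, 0, 0.4], "roll": 0}, {"fingers": 0, "travel": [0, 0, 0.6], "roll": 0}, {"fingers": 0, "travel": [0, 0, 0.8], "roll": 0}, {"fingers": 0, "travel": [0, 0, 0.8], "roll": 0}])

```text
time_s: 18.5
tcp_pos: [0.5419, 0.1078, 0.173]
ee_rot: [[0.992, 0.127, 0.001], [0.127, -0.992, 0.0], [0.001, 0.0, -1.0]]
wrist_force: [-2.6, 0.4, 5.4]
gripper_width: 0.503
```

Request:
arm_command(rows=[{"fingers": 0, "travel": [0, 0, 0.1], "roll": 0}, {"fingers": 0, "travel": [0, 0, 0.25], "roll": 0}, {"fingers": 0, "travel": [0, 0, 0.25], "roll": 0}, {"fingers": 0, "travel": [0, 0, 0.25], "roll": 0}])

```text
time_s: 18.9
tcp_pos: [0.5418, 0.1078, 0.1723]
ee_rot: [[0.992, 0.128, 0.002], [0.128, -0.992, 0.0], [0.002, 0.0, -1.0]]
wrist_force: [-5.3, -0.3, 12.7]
gripper_width: 0.508
```

```bash
python3 - <<'E'
from h import *
s=sense(); t=s["tcp_pos"]
im,d=capture("scene"); P=cloud("scene",d)
print(s["time_s"],t,s["wrist_force"],s["moment"]); print(rect(P,t,.085,.146,.16)); 
# flange-top plane fit (tilt)
m=(np.hypot(P[...,0]-t[0],P[...,1]-t[1])<.06)&(abs(P[...,2]-.153)<.004); q=P[m]
A=np.c_[q[:,:2]-t[:2],np.ones(len(q))]; print(np.linalg.lstsq(A,q[:,2],rcond=None)[0])
save("s7.png",im[150:260,230:370],5.5)
E
```

```text
18.9 [0.54184347 0.10777453 0.17231442] [-5.31647726 -0.34989127 12.6909878 ] [ 0.1023068   1.88142575 -0.08148055]
(700, 542.5, 108.9, 87.0, 109.8, 7.3, np.float64(152.8))
[-0.01129027 -0.00373349  0.15310199]
```

View pics/s7.png

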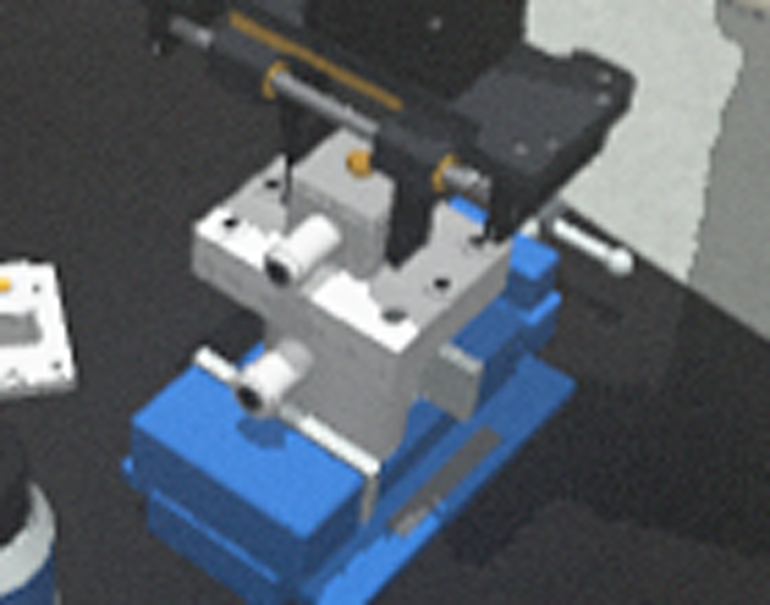

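Request:
arm_command(rows=[{"fingers": 0, "travel": [-0.05, 0, 0.08], "roll": 0}, {"fingers": 0, "travel": [-0.05, 0, 0.08], "roll": 0}, {"fingers": 0, "travel": [-0.05, 0, 0.08], "roll": 0}, {"fingers": 0, "travel": [-0.05, 0, 0.08], "roll": 0}, {"fingers": 0, "travel": [-0.05, 0, 0.08], "roll": 0}, {"fingers": 0, "travel": [-0.05, 0, 0.08], "roll": 0}, {"fingers": 0, "travel": [-0.05, 0, 0.08], "roll": 0}, {"fingers": 0, "travel": [-0.05, 0, 0.08], "roll": 0}, {"fingers": 0, "travel": [-0.05, 0, 0.08], "roll": 0}, {"fingers": 0, "travel": [-0.05, 0, 0.08], "roll": 0}])

```text
time_s: 19.95
tcp_pos: [0.5418, 0.1078, 0.1723]
ee_rot: [[0.992, 0.128, 0.004], [0.128, -0.992, 0.0], [0.004, 0.0, -1.0]]
wrist_force: [-6.5, -0.1, 14.9]
gripper_width: 0.501
```

```bash
python3 -c "
from station import *
print(finish_job())"
```

```text
the job is handed in; nothing more can be done
None
```

The cartridge is in the bore and the cover is flush on the housing. I handed the job in at about 20 s, still gripping the cover and pressing it down.

- **Cartridge:** I gripped it by its knob and pushed it down to the hard stop. The force jumped to 29 N with almost no further travel. I held it there for about 0.6 s, then let it rise about 10 mm and released it. The scene camera then showed its top about 6–7 mm above the flange, as expected with the seat fully up.
- **Cover:** I used the largest of the look-alikes, gripped by its ±y neck faces, with the stub pointing the same way as the port. It went over both dowels with almost no side force.
- **Seating check:** In the scene camera the cover's top face is 14 mm above where the flange measured. Its centre is within 0.2 mm of the housing's and its yaw is the same. A last small extra push raised the force without any movement, so it is on the stop.
- **Final push:** The wrist reads 15 N upward, or about 16 N of push allowing for an apparent 1 N sensor offset. That is inside the 12–20 N range.

**What disagreed:**
- **Wrist camera:** it read 2–4 mm off the other cameras, so I aligned both fits with the scene camera alone.
- **Side load:** about 6.5 N of side force and a moment remain at the wrist while pressing (1.9 N m when last read, just before the final extra push).
- **Tilt:** a plane fitted to the cover's top showed a slope of about 0.6°. I took it as depth noise because the picture shows no gap.

I did not go near the used cartridge, spray can, bolt bowl, wrench or socket, though I took no final measurement of them.

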